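# Tip the ball sinkers into the tackle case

## Robot

A 7-joint arm with a two-finger parallel gripper is mounted at the origin on the work surface. World frame = base frame: x ahead of the robot, y to its left, z up, the work surface at z = 0. Lengths are in mm, angles in rad, forces in N, time in s.
With the tool pointing down it reaches from about 425 to 950 mm from the base axis. Payload 4.7 kg.
Tool frame: the origin (TCP) lies midway between the tips of the shut fingers; the grasp point (between the pads) lies 19 mm behind it; z points along the fingers, y is the line along which they close (so a half turn about z gives the same grasp; the last joint's range is limited). The gripper opens to 85 mm and grips with 20 to 120 N. Pads are 22 mm wide; open, the fingers measure 114 mm over their backs; the gripper's body (76 mm by 85 mm) begins 54 mm behind the grasp point. The pads swing forward as they close: fully open they stand 13 mm farther back than shut.
Start: joints at [-1.376, 0.469, -0.049, 1.532, 0.024, 1.141, -0.082], TCP at [149.763, 658.196, 203.435] pointing down, gripper open.
Joint ranges: [-2.59, 2.59], [-0.33, 1.99], [-1.39, 1.29], [0.1, 2.45], [-1.04, 4.18], [0.21, 1.99], [-2.66, 2.66]. Speed limits (rad/s): [2.57, 2.57, 3.14, 3.14, 3.14, 3.14, 3.14].

## Interface

Orientations are given as a unit quaternion [x, y, z, w].
In Python, from bench import telemetry, eyes, ticket, nets gives the robot as it stands. The module is installed in compiled form; this text tells all that it offers.
- The arm moves only by the tool arm_command, never from a script. Its arguments are lists of equal length, an entry for each row: "translation": the shift along the tool's x, y, z in units of 30 mm (1.0 is 30 mm), a list of three; "spin": the turn about the tool's z in units of 6 degrees (1.0 is 6 degrees). In form: {"translation": [[tx, ty, tz], ...], "spin": [spin, ...]}. A call has 1 to 20 rows; each row is the pose to reach, as a shift and turn from the pose commanded when the call began, along the tool's axes at that moment; what a row does not reach only later rows make up. A row lasts 1/12 s, in which the tool goes at most 41.7 mm and 7.16 degrees, less where a joint would pass 70% of its speed; a pose out of reach is approached as far as the arm can. A call with a gripper value outside its range is refused whole. "jaw" is the closure, from 0 (fully open) to 1 (shut), set as the call begins (left out, the last holds). The fingers move at their own pace and stop on an object; "squeeze" is the grip in N (left out, the last holds). Time passes only in rows, so rows that repeat a pose let the fingers close. It gives the time, the measured TCP pose, the force, the opening and the grip force at its end, in the units of the state.
- telemetry.get_obs(): the state, without advancing time (a new reading comes with each control period).
- eyes.grab_frame(name): name is "scene" or "top" or "wrist"; returns a dict with "image" (420x560x3 uint8, red, green, blue), "z_map" (420x560 float32, mm along the optical axis (not along the pixel's ray), 0 where there is no reading), "K" (3x3 intrinsics, pixels), "rvec" (rotation vector, rad) and "tvec" (3), from world to camera coordinates, as OpenCV has them. Camera axes: x right, y down, z forward; pixel columns grow to the right and rows downward; lengths in mm; the calibration is good to about 2 mm. A picture is of the moment at which its call begins.
- ticket.sign_off(): hands the job in; it is judged then, once.
Trained networks look in the newest picture that a camera, given by its name, has taken for a name from the list of things; names that differ only in an ending like _2 or _b are one class to them, and where a whole thing is asked for, a point or a joint stands for the part that bears it (a point fixed in the world has none). Each returns a list of dicts, best first, with "score" (0 to 1); they miss things now and then, are a little off and sometimes report something else, mostly with a low value. They report only what shows in the picture. A call takes as long as a camera call. They do not tell look-alikes from the thing itself.
- nets.boxes_of(camera, name): "location" ([row, column] in pixels, amid what is visible of it).
- nets.spot_point(camera, name): "location" ([row, column] in pixels: a listed point, or the origin of a listed thing).
The state is a dict: "clock": time; "joint_positions": joint angles; "joint_vel": joint speeds; "joint_efforts": joint torques, N m; "position": TCP position; "tcp_rot": TCP orientation; "force": force on the tool from outside, world axes, zero at the start; "wrist_torque": the same for the moment, N m; "finger_gap": opening from 0.0 (shut) to 1.0 (fully open); "gripper_force": force on a finger pad.
Only numpy, scipy, OpenCV 4.12 (cv2) and the standard library are available. Lean on these libraries where they do the work, as an engineer would, in place of code of your own. Each camera call takes 0.05 s, during which the arm holds its last target. There are 200 camera calls.

## Task

Pick up the blue cup and pour all six steel ball sinkers into the bay of the yellow tackle case that has the red keeper bar, spilling none on the ledge. Stand the empty cup back upright on the timber block, then push the red keeper bar down over the bay until it is fully home. Leave the reel, the lure and the line spool where they are.

Things in the scene. Friction and masses are not known exactly. Their poses are not given: they have to be found in the camera images.
- case: yellow open-topped plastic tackle case without its lid, fixed to the ledge, 130 (its x) x 240 (its y) x 62 mm high, walls 4 mm. Two black latches on its front (-x) face. Origin: centre of its underside; z up. The bay at its +y end takes the sinkers; the bay at its -y end already holds three baits (fixed)
- bay (a point): centre of the inner floor of the sinker bay, 12 mm above the ledge, axes parallel to the case's. The bay is 122 x 122 mm inside and 50 mm deep: its rim is 50 mm above this point (62 mm above the ledge)
- keeper (a joint): the red keeper bar's hinge angle, rad: 0 = fully home, lying level across the bay just above its rim (hard stop); about 1.57 = upright; up to 2.1 = leaning away from the bay. It starts at 1.75 to 2.0, clear of the bay. Stiff hinge: it stays where it is left and needs about 0.22 N m to turn (about 2 N at 100 mm from the hinge)
- keeper_hinge (a point): the keeper bar's hinge axis, at the middle of the bay's far (+x) wall, 68 mm above the ledge; its axes turn with the bar: the bar runs along -x from here, y is the hinge axis (parallel to the case's y), and +z is the side of the bar that faces up when it is home
- keeper_tip (a point): the free end of the red bar, on that same (+z) face, 148 mm from the hinge. The bar is 154 mm long, 20 mm wide and 8 mm thick, with a 34 mm wide end tab
- block: timber offcut, 150 x 150 x 45 mm high, fixed to the ledge; origin: centre of its underside. The cup stands on it
- cup: loose blue plastic cup, round, 95 mm high, outside diameter 57 mm at the foot and 66 mm at the rim, wall 3 mm, floor 5 mm, about 90 g, holding the six sinkers (its lower 45 mm filled); origin: centre of its underside, z towards its mouth
- cup_rim (a point): centre of the cup's mouth. To empty, the cup must be tipped about 110 deg, and the sinkers can jam: then tip it back and over again. Keep its mouth clear of the palm: grip it with a hand tilted some 45 deg that rolls over to the other side as the cup tips; mind the raised keeper bar beside the hand
- reel: bystander: grey aluminium fishing reel with a crank, about 130 x 75 x 46 mm; origin: underside of its spool's centre
- lure: bystander: green shad lure, 115 x 26 x 43 mm, lying along its x; origin: underside
- spool: bystander: clear line spool with orange core, 66 mm across, 50 mm high; origin: centre of its underside
- sinker0: one of six steel ball sinkers, all alike, 22 mm across, about 60 g; origin at its centre
- sinker1: one of six steel ball sinkers, all alike, 22 mm across, about 60 g; origin at its centre
- sinker2: one of six steel ball sinkers, all alike, 22 mm across, about 60 g; origin at its centre
- sinker3: one of six steel ball sinkers, all alike, 22 mm across, about 60 g; origin at its centre
- sinker4: one of six steel ball sinkers, all alike, 22 mm across, about 60 g; origin at its centre
- sinker5: one of six steel ball sinkers, all alike, 22 mm across, about 60 g; origin at its centre
Things that resemble listed ones, but are neither listed nor needed, are in the scene too. What is shaped like the cup but brown is not meant. Of the things that look like the block, take the one that is farthest from the robot's base at the start.

How it is judged:
By the outcome, as a careful person would: the job done as asked, in the order asked, and still so for the second after the job is handed in, with the robot touching nothing.
It also fails if it takes over 64 s, if anything falls off the work surface, if the arm or the gripper's body presses on something with over 40 N, if the wrist force passes 120 N, or if a joint passes its speed limit or range.

## Working session

There is one attempt and no reset: what is moved stays moved. The work goes in short steps, Python scripts to look and compute and a tool call to move; the robot and the scene stay as the last step left them, time stands still between calls to the robot, and variables do not carry over. Pictures are saved under pics/ and viewed, at most 10 in all, crops included, and the job is handed in when it is done.

Besides the shell and the picture viewer there is one more tool, called after "Call:" by a JSON object that holds its "op" and its "data", one argument or row to a line. arm_command: Moves the arm, as the interface text tells. Its arguments: {"type":"object","properties":{"translation":{"type":"array","items":{"type":"array","items":{"type":"number"}}},"spin":{"type":"array","items":{"type":"number"}},"jaw":{"type":"number"},"squeeze":{"type":"number"}},"required":["translation","spin"]}

```bash
mkdir -p pics
cat > h.py <<'E'
import numpy as np, cv2
from bench import telemetry, eyes, ticket, nets
from scipy.spatial.transform import Rotation as R
def grab(c,save=None):
    f=eyes.grab_frame(c)
    if save: cv2.imwrite('pics/'+save,f['image'][:,:,::-1])
    return f
def world(f,r,c,z=None):
    """pixel -> world, by depth map (or by plane height z)"""
    Rm=cv2.Rodrigues(np.array(f['rvec'],float))[0]; t=np.array(f['tvec'],float).ravel()
    d=np.linalg.inv(f['K'])@np.array([c,r,1.0])
    o=-Rm.T@t; v=Rm.T@d
    if z is not None: return o+v*(z-o[2])/v[2]
    p=f['z_map'][int(round(r))-1:int(round(r))+2,int(round(c))-1:int(round(c))+2]; p=p[p>0]
    return o+v*np.median(p) if p.size else None
def cloud(f):
    Rm=cv2.Rodrigues(np.array(f['rvec'],float))[0]; t=np.array(f['tvec'],float).ravel()
    H,W=f['z_map'].shape; v,u=np.mgrid[:H,:W]
    P=np.stack([u,v,np.ones_like(u)],-1)@np.linalg.inv(f['K']).T*f['z_map'][...,None]
    return (P-t)@Rm
E
python3 - <<'E'
from h import *
np.set_printoptions(precision=1,suppress=True)
print(telemetry.get_obs())
for c in ['scene','top']:
    f=grab(c,c+'0.png')
    print(c,'cam at',-cv2.Rodrigues(np.array(f['rvec'],float))[0].T@np.array(f['tvec']).ravel())
    for n in ['case','bay','keeper','keeper_hinge','keeper_tip','block','cup','cup_rim','reel','lure','spool']:
        for d in nets.spot_point(c,n)[:3]:
            print(n,round(d['score'],2),np.array(d['location']),world(f,*d['location']))
E
```

```text
{'clock': 0.0, 'joint_positions': array([-1.4,  0.5, -0. ,  1.5,  0. ,  1.1, -0.1]), 'joint_vel': array([-0.,  0., -0.,  0.,  0.,  0.,  0.]), 'joint_efforts': array([ -0. , -51. ,  -0. , -23.8,   0. ,   0. ,   0. ]), 'position': array([149.6, 657.5, 202.3]), 'tcp_rot': array([ 0.1,  1. , -0. , -0. ]), 'force': array([ 0.6,  0.5, -0.3]), 'wrist_torque': array([0., 0., 0.]), 'gripper_force': 0.0, 'finger_gap': 1.0026658513567102}
scene cam at [1288.3  131.4  926.7]
case 0.76 [269.7 388.7] [619.8 188.3  62.9]
bay 0.89 [269.6 418.4] [566.7 254.5  13.2]
bay 0.46 [279.7 422.6] [636.4 256.1  71.6]Traceback (most recent call last):
  File "<stdin>", line 8, in <module>
ValueError: it knows: bay, block, case, cup, cup_rim, keeper_hinge, keeper_tip, lure, reel, sinker, spool
```

```bash
python3 -c "
import cv2,numpy as np
a=cv2.imread('pics/scene0.png');b=cv2.imread('pics/top0.png')
cv2.imwrite('pics/both0.png',cv2.resize(np.vstack([a,b]),(400,600)))"
```

```text
[ WARN:0@0.013] global loadsave.cpp:275 findDecoder imread_('pics/top0.png'): can't open/read file: check file path/integrity
Traceback (most recent call last):
ValueError: all the input arrays must have same number of dimensions, but the array at index 0 has 3 dimension(s) and the array at index 1 has 2 dimension(s)
```

View pics/scene0.png

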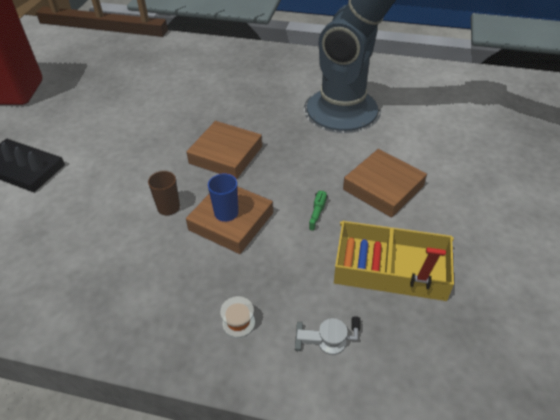

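The scene view shows the blue cup (224,198) on a block (230,215), the brown decoy at (165,193), two other blocks (225,148) and (385,180), the case (395,260) with the red bar at (430,265), the reel (330,335), the spool (238,317) and the lure (318,210).

Run:
```python
from h import *
np.set_printoptions(precision=2,suppress=True)
o=telemetry.get_obs(); print(o['position'],o['tcp_rot'])
for c in ['scene','top']:
    f=grab(c,c+'1.png')
    print(c,'cam at',-cv2.Rodrigues(np.array(f['rvec'],float))[0].T@np.array(f['tvec']).ravel())
    for n in ['case','bay','keeper_hinge','keeper_tip','block','cup','cup_rim','reel','lure','spool']:
        for d in nets.spot_point(c,n)[:3]:
            if d['score']>.3: print(n,round(d['score'],2),np.array(d['location']),world(f,*d['location']))
```

```text
[149.67 657.71 202.58] [ 0.11  0.99 -0.   -0.  ]
scene cam at [1288.29  131.43  926.71]
case 0.94 [268. 390.] [613.92 190.6   61.79]
bay 0.83 [267.6 419.1] [561.93 255.53  14.47]
bay 0.34 [255.3 432.8] [676.34 252.6  199.37]
keeper_hinge 0.75 [280.6 422.2] [636.85 255.84  69.07]
block 0.93 [153.5 224.1] [ 326.19 -263.07   47.75]
block 0.83 [222.4 230.4] [ 553.18 -175.36   47.25]
block 0.72 [188.6 381.3] [366.9  149.7   46.55]
cup 0.75 [208.8 169.6] [ 522.74 -340.83   22.68]
cup 0.55 [212.7 225.9] [ 550.51 -184.34   75.01]
cup 0.5 [209.9 317.9] [449.65   9.74  24.48]
cup_rim 0.94 [176.  163.1] [ 471.53 -367.91   78.88]
cup_rim 0.79 [179.5 218.4] [ 499.37 -213.58  124.83]
reel 0.67 [342.8 332. ] [798.73 101.17  42.38]
lure 0.61 [207.1 319.5] [438.94  11.69  23.65]
spool 0.58 [323.5 238. ] [803.04 -82.11  50.18]
top cam at [ 312.69  -46.47 1120.39]
case 0.95 [197.1 179.4] [550.04 185.05  62.59]
bay 0.83 [191.9 153.8] [566.42 252.11  14.28]
keeper_hinge 0.9 [156.4 148.7] [627.97 259.66  68.97]
keeper_tip 0.88 [105.3 136.6] [677.95 254.06 216.09]
block 0.93 [353.9 387.5] [ 283.09 -264.4    44.8 ]
block 0.87 [238.4 356.8] [ 499.69 -181.81   81.78]
block 0.61 [311.3 185.5] [322.6  142.42  46.5 ]
cup 0.9 [251.8 434.3] [ 502.02 -357.24    6.75]
cup 0.7 [231.5 367.9] [ 514.56 -201.68   88.85]
cup 0.57 [228.6 363.1] [ 523.35 -194.61   68.96]
cup_rim 0.98 [223.2 368.6] [ 532.37 -202.54   84.32]
cup_rim 0.66 [247.2 450.1] [ 511.06 -382.75   30.83]
cup_rim 0.4 [226.6 359.5] [ 523.56 -185.01   84.29]
reel 0.59 [111.5 237.2] [756.13  92.19  45.15]
reel 0.5 [238.8 357.6] [ 499.51 -183.79   79.27]
reel 0.43 [227.4 368.1] [ 526.29 -204.03   71.88]
lure 0.93 [269.4 258.7] [421.81   6.97  41.31]
spool 0.67 [122.2 319. ] [748.2  -85.89  51.08]
```

View pics/top1.png

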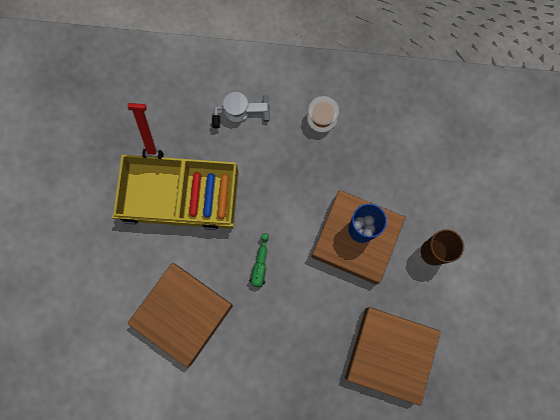

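The top view shows the cup (368,223) with sinkers on the block (358,238), which is the farthest of the three blocks. It also shows the case (178,192) and the red bar leaning away at (145,130). The tool can't be tilted, so I plan to grip the cup lightly and pivot it between the pads by levering it on the case's +y end wall. Next I measure exactly.

```bash
cat >> h.py <<'E'
def rect(P,m):
    q=P[m][:,:2].astype(np.float32); return cv2.minAreaRect(q), np.percentile(q,[1,99],axis=0)
E
python3 - <<'E'
from h import *
np.set_printoptions(precision=1,suppress=True)
f=grab('top'); g=grab('scene')
for f,n in((f,'top'),(g,'scene')):
    P=cloud(f); hsv=cv2.cvtColor(f['image'],cv2.COLOR_RGB2HSV); h,s,v=cv2.split(hsv)
    ok=f['z_map']>0
    X,Y,Z=P[...,0],P[...,1],P[...,2]
    ye=ok&(h>18)&(h<36)&(s>120)
    print(n,'rim',rect(P,ye&(Z>57)&(Z<68)))
    print('hinge region z rim',np.median(Z[ye&(Z>57)&(Z<68)]))
    bl=ok&(h>105)&(h<130)&(s>100)&(Y<-100)&(X>430)&(X<620)
    print('cup rim',rect(P,bl&(Z>133)&(Z<146)),(bl&(Z>133)).sum(),np.percentile(Z[bl],[1,99]))
    re=ok&((h<6)|(h>174))&(s>130)&(Y>180)&(Y<330)&(Z>66)
    q=P[re]; print('bar',q.mean(0),np.percentile(q,[1,99],axis=0))
    bk=ok&(abs(Z-46)<6)&(X>400)&(X<640)&(Y<-60)&(Y>-300)
    print('block',rect(P,bk))
    la=ok&(v<60)&(X>450)&(X<520)&(Y>50)&(Y<330)&(Z>20); 
    if la.any(): print('latch',np.percentile(P[la],[2,98],axis=0))
E
```

```text
top rim (((565.7774047851562, 196.67071533203125), (135.33950805664062, 241.98678588867188), 1.978196144104004), array([[498.5,  75.1],
       [634.9, 316.5]]))
hinge region z rim 62.35502198660852
cup rim (((526.588134765625, -194.5044403076172), (63.90062713623047, 63.75077438354492), 62.89674758911133), array([[ 494.5, -226.6],
       [ 558.6, -162.8]])) 197 [ 49.9 142.8]
bar [658.5 253.3 159.8] [[633.3 240.2  75.7]
 [681.6 268.8 218.7]]
block (((513.7213745117188, -191.01954650878906), (150.16741943359375, 150.7336883544922), 73.26007080078125), array([[ 429.7, -273.6],
       [ 596.5, -107.5]]))
latch [[490.6 103.9  22.6]
 [502.4 299.9  55.9]]
scene rim (((571.7020263671875, 196.57083129882812), (143.378173828125, 240.85523986816406), 1.5293172597885132), array([[499.4,  76.6],
       [635.1, 316.3]]))
hinge region z rim 62.0430250421806
cup rim (((525.545166015625, -194.9641571044922), (65.05909729003906, 63.143211364746094), 31.60891342163086), array([[ 493.1, -225.7],
       [ 557.9, -162.9]])) 193 [ 52.5 142.5]
bar [665.2 253.5 166.4] [[638.3 240.2  79.1]
 [681.4 268.6 218.3]]
block (((511.9911193847656, -190.6603546142578), (152.0667724609375, 153.18508911132812), 73.1565933227539), array([[ 444. , -273.7],
       [ 598.4, -105.2]]))
```

```bash
cat >> h.py <<'E'
def rows(wps,yaw=None):
    """world TCP waypoints (mm) -> tool-axis shifts (x30 mm) from the present pose; yaw = wanted direction of tool y, deg"""
    o=telemetry.get_obs(); r=R.from_quat(o['tcp_rot']); y=r.as_matrix()[:,1]
    a=np.degrees(np.arctan2(y[1],y[0]))
    print('t',round(o['clock'],2),'TCP',np.round(o['position'],1),'tool-y yaw',round(a,2),'q',np.round(o['joint_positions'],2),'F',np.round(o['force'],1))
    for w in wps: print(w,np.round(r.inv().apply(np.array(w)-o['position'])/30,2).tolist())
    if yaw is not None: print('spin',round((a-yaw)/6,2))
E
python3 -c "
from h import *
rows([(450,300,203),(526,-195,203)],1.8)"
```

```text
t 1.35 TCP [149.8 658.2 203.4] tool-y yaw 77.18 q [-1.38  0.47 -0.05  1.53  0.02  1.14 -0.08] F [ 0.1 -0.7 -0.7]
(450, 300, 203) [-12.41, -9.42, 0.01]
(526, -195, 203) [-18.54, -24.95, 0.01]
spin 12.56
```

Call:
{"op": "arm_command", "data": {
  "translation": [
    [-12.41,-9.42,0],
    [-12.41,-9.42,0],
    [-12.41,-9.42,0],
    [-12.41,-9.42,0],
    [-12.41,-9.42,0],
    [-12.41,-9.42,0],
    [-12.41,-9.42,0],
    [-12.41,-9.42,0],
    [-12.41,-9.42,0],
    [-12.41,-9.42,0],
    [-12.41,-9.42,0],
    [-12.41,-9.42,0],
    [-18.54,-24.95,0],
    [-18.54,-24.95,0],
    [-18.54,-24.95,0],
    [-18.54,-24.95,0],
    [-18.54,-24.95,0],
    [-18.54,-24.95,0],
    [-18.54,-24.95,0],
    [-18.54,-24.95,0]
  ],
  "spin": [1,2,3,4,5,6,7,8,9,10,11,12,12.56,12.56,12.56,12.56,12.56,12.56,12.56,12.56],
  "jaw": 0,
  "squeeze": 25
}}

```text
clock: 3.02
position: [500.6, -31.3, 203.8]
tcp_rot: [0.696, 0.718, 0.001, 0.0]
force: [1.3, 0.8, -0.4]
finger_gap: 0.998
gripper_force: 0.0
```

```bash
python3 -c "
from h import *
rows([(526,-195,203),(526,-195,80)],1.8)"
```

```text
t 3.02 TCP [500.6 -31.3 203.8] tool-y yaw 1.84 q [-0.51  0.19  0.57  1.96 -0.12  1.02  0.15] F [ 1.3  0.8 -0.4]
(526, -195, 203) [-5.48, 0.67, 0.03]
(526, -195, 80) [-5.48, 0.66, 4.13]
spin 0.01
```

Call:
{"op": "arm_command", "data": {
  "translation": [
    [-5.48,0.67,0],
    [-5.48,0.67,0],
    [-5.48,0.67,0],
    [-5.48,0.67,0],
    [-5.48,0.67,0],
    [-5.48,0.67,0]
  ],
  "spin": [0,0,0,0,0,0]
}}

```text
clock: 3.52
position: [525.4, -196.3, 203.5]
tcp_rot: [0.698, 0.716, -0.0, 0.0]
force: [0.0, -0.2, -0.1]
finger_gap: 1.006
gripper_force: 0.0
```

```bash
python3 -c "
from h import *
np.set_printoptions(precision=1,suppress=True)
rows([(526,-195,80)],1.8)
f=grab('wrist','w1.png')
P=cloud(f); h,s,v=cv2.split(cv2.cvtColor(f['image'],cv2.COLOR_RGB2HSV)); m=(f['z_map']>0)&(h>105)&(h<130)&(s>100)&(P[...,2]>134)&(P[...,2]<146)
print(m.sum(), rect(P,m), np.median(P[m][:,2]))
f=grab('top');P=cloud(f)
"
```

```text
t 3.52 TCP [ 525.4 -196.3  203.5] tool-y yaw 1.48 q [-0.2  0.3  0.6  1.8 -0.2  1.1  0.5] F [ 0.  -0.2 -0.1]
(526, -195, 80) [0.05, 0.02, 4.12]
spin -0.05
1288 (((524.5752563476562, -194.6720733642578), (63.68003845214844, 65.44139862060547), 0.7400771975517273), array([[ 493. , -226.2],
       [ 555.9, -162.2]])) 139.30662233262214
```

View pics/w1.png

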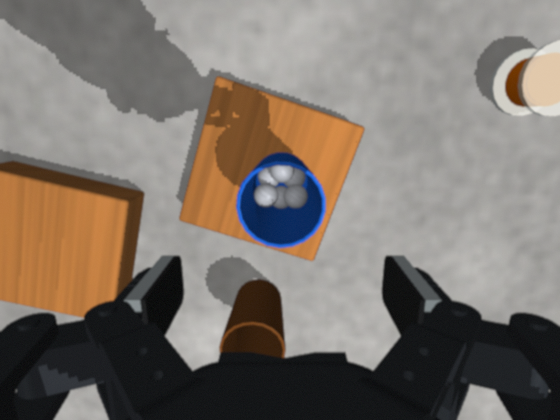

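The wrist view shows the blue cup with its sinkers at (282,202), centred between the open fingers, and the brown decoy behind at (253,320). I descend.

Call:
{"op": "arm_command", "data": {
  "translation": [
    [0.03,0,1.4],
    [0.03,0,2.8],
    [0.03,0,3.7],
    [0.03,0,4.12],
    [0.03,0,4.12],
    [0.03,0,4.12]
  ],
  "spin": [0,0,0,0,0,0]
}}

```text
clock: 4.12
position: [526.6, -191.4, 80.4]
tcp_rot: [0.695, 0.719, 0.0, 0.0]
force: [-0.1, 0.4, 0.6]
finger_gap: 0.997
gripper_force: 0.0
```

Call:
{"op": "arm_command", "data": {
  "translation": [
    [0,0,0],
    [0,0,0],
    [0,0,0],
    [0,0,0],
    [0,0,0],
    [0,0,0],
    [0,0,0],
    [0,0,0]
  ],
  "spin": [0,0,0,0,0,0,0,0],
  "jaw": 0.6,
  "squeeze": 25
}}

```text
clock: 4.78
position: [526.8, -192.7, 82.1]
tcp_rot: [0.696, 0.718, 0.001, 0.001]
force: [-2.5, 1.2, 5.6]
finger_gap: 0.746
gripper_force: 26.4
```

Call:
{"op": "arm_command", "data": {
  "translation": [
    [0,0,-0.4],
    [0,0,-1.2],
    [0,0,-2.1],
    [0,0,-3],
    [0,0,-3.8],
    [0,0,-4],
    [0,0,-4]
  ],
  "spin": [0,0,0,0,0,0,0]
}}

```text
clock: 5.37
position: [527.0, -192.7, 202.1]
tcp_rot: [0.696, 0.718, 0.002, 0.002]
force: [-0.1, 0.4, -5.0]
finger_gap: 0.747
gripper_force: 30.0
```

```bash
python3 -c "
from h import *
rows([(530,-50,200),(559,375,200),(559,375,81)],1.8)
print(telemetry.get_obs()['finger_gap'])
"
```

```text
t 5.37 TCP [ 527.  -192.7  202.1] tool-y yaw 1.82 q [-0.23  0.32  0.64  1.84 -0.22  1.05  0.53] F [-0.1  0.4 -5. ]
(530, -50, 200) [4.75, 0.25, 0.07]
(559, 375, 200) [18.88, 1.67, 0.07]
(559, 375, 81) [18.88, 1.65, 4.04]
spin 0.0
0.7472025962969996
```

Call:
{"op": "arm_command", "data": {
  "translation": [
    [0.2,0,0],
    [0.7,0.05,0],
    [1.5,0.1,0],
    [2.5,0.2,0],
    [3.6,0.3,0],
    [4.8,0.4,0],
    [6,0.5,0],
    [7.2,0.6,0],
    [8.4,0.7,0],
    [9.6,0.8,0],
    [10.8,0.95,0],
    [12,1.05,0],
    [13.2,1.15,0],
    [14.4,1.25,0],
    [15.6,1.35,0],
    [16.8,1.45,0],
    [17.7,1.55,0],
    [18.4,1.6,0],
    [18.75,1.65,0],
    [18.88,1.67,0]
  ],
  "spin": [0,0,0,0,0,0,0,0,0,0,0,0,0,0,0,0,0,0,0,0]
}}

```text
clock: 7.03
position: [555.9, 377.7, 197.0]
tcp_rot: [0.695, 0.719, -0.002, -0.001]
force: [-0.1, -0.2, -5.2]
finger_gap: 0.742
gripper_force: 30.0
```

```bash
python3 -c "
from h import *
np.set_printoptions(precision=1,suppress=True)
rows([(559,375,81)],1.8)
f=grab('wrist','w2.png'); g=grab('scene','s2.png'); P=cloud(g)
h,s,v=cv2.split(cv2.cvtColor(g['image'],cv2.COLOR_RGB2HSV)); m=(g['z_map']>0)&(h>105)&(h<130)&(s>100)&(P[...,1]>300)
print(m.sum(),np.percentile(P[m],[1,50,99],axis=0))
a=cv2.imread('pics/w2.png');b=cv2.imread('pics/s2.png')
cv2.imwrite('pics/ws2.png',cv2.resize(np.hstack([a,b]),(800,300)))
"
```

```text
t 7.03 TCP [555.9 377.7 197. ] tool-y yaw 2.02 q [-1.   0.5  0.4  1.6 -0.2  1.1 -0.4] F [-0.1 -0.2 -5.2]
(559, 375, 81) [-0.09, 0.12, 3.86]
spin 0.04
2738 [[-1162.8   304.7  -270.7]
 [-1135.3   374.5  -140.7]
 [  587.2   617.2   258.6]]
```

View pics/ws2.png

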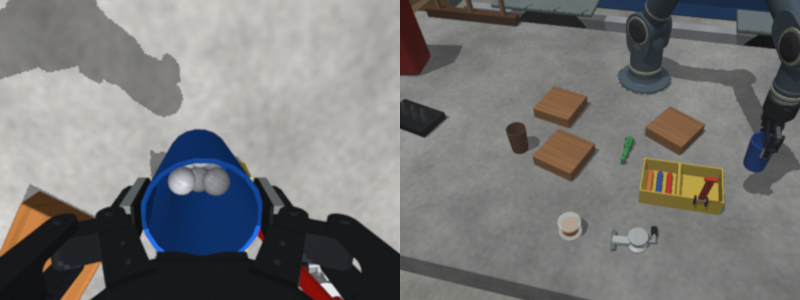

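The left half (wrist) shows the cup held between the pads with its mouth clear and the sinkers at the bottom. The right half (scene) shows the cup beside the case's +y end at (757,152). I check where the wrist camera sits relative to the hand.

```bash
python3 -c "
from h import *
np.set_printoptions(precision=1,suppress=True)
o=telemetry.get_obs();f=eyes.grab_frame('wrist'); Rm=cv2.Rodrigues(np.array(f['rvec'],float))[0]
c=-Rm.T@np.array(f['tvec']).ravel(); print('cam rel TCP in tool',R.from_quat(o['tcp_rot']).inv().apply(c-o['position']),'axis',R.from_quat(o['tcp_rot']).inv().apply(Rm[2]))
P=cloud(f); h,s,v=cv2.split(cv2.cvtColor(f['image'],cv2.COLOR_RGB2HSV)); m=(f['z_map']>0)&(h>105)&(h<130)&(s>100)
print('cup in tool: ',np.percentile(R.from_quat(o['tcp_rot']).inv().apply(P[m]-o['position']),[1,50,99],axis=0))
m=(f['z_map']>0)&(v<70)&(f['z_map']<300)
Q=R.from_quat(o['tcp_rot']).inv().apply(P[m]-o['position']); m2=abs(Q[:,1])<25
print('dark mid',np.percentile(Q[m2],[1,50,99],axis=0), 'fingers', np.percentile(Q[~m2],[1,50,99],axis=0))
rows([(559,365,81)])
"
```

```text
cam rel TCP in tool [  67.5    0.6 -170.3] axis [-0.3 -0.   1. ]
cup in tool:  [[-31.5 -30.6 -99.8]
 [-15.6  -0.  -37.8]
 [ 30.   31.6  21.8]]
dark mid [[   9.9  -24.5 -127.7]
 [  17.    -0.1 -115.2]
 [  20.7   24.5  -99.6]] fingers [[ -10.   -62.4 -118.4]
 [  10.1  -25.1  -94.7]
 [  17.8   63.3  -47.7]]
t 7.18 TCP [557.9 373.3 198.8] tool-y yaw 1.71 q [-0.9  0.5  0.4  1.6 -0.2  1.1 -0.4] F [-0.  -1.  -4.2]
(559, 365, 81) [-0.27, 0.03, 3.93]
```

Call:
{"op": "arm_command", "data": {
  "translation": [
    [-0.1,0.03,0.8],
    [-0.1,0.03,1.8],
    [-0.1,0.03,2.8],
    [-0.1,0.03,3.6],
    [-0.2,0.03,3.93],
    [-0.3,0.03,3.93],
    [-0.6,0.03,3.93],
    [-0.9,0.03,3.93],
    [-1.1,0.03,3.82],
    [-1.35,0.03,3.74],
    [-1.6,0.03,3.7],
    [-1.81,0.03,3.66],
    [-1.81,0.03,3.66]
  ],
  "spin": [0,0,0,0,0,0,0,0,0,0,0,0,0]
}}

```text
clock: 8.27
position: [561.8, 320.6, 91.8]
tcp_rot: [0.696, 0.718, 0.002, 0.0]
force: [-0.3, 2.8, 0.2]
finger_gap: 0.742
gripper_force: 28.6
```

```bash
cat >> h.py <<'E'
def cupaxis(save=None):
    """cup pixels in the wrist view, in tool axes: rim ellipse tilt from points"""
    o=telemetry.get_obs();f=grab('wrist',save);P=cloud(f); r=R.from_quat(o['tcp_rot']).inv()
    h,s,v=cv2.split(cv2.cvtColor(f['image'],cv2.COLOR_RGB2HSV)); m=(f['z_map']>0)&(h>105)&(h<130)&(s>100)
    Q=r.apply(P[m]-o['position']); Q=Q[np.linalg.norm(Q,axis=1)<150]
    np.set_printoptions(precision=1,suppress=True)
    print('cup px',len(Q)); 
    if len(Q): print(np.percentile(Q,[1,50,99],axis=0))
E
python3 -c "
from h import *
rows([(559,292,83.5),(559,272,65),(559,264,43)]); cupaxis('w3.png')"
```

```text
t 8.27 TCP [561.8 320.6  91.8] tool-y yaw 1.72 q [-0.87  0.55  0.4   1.73 -0.27  0.91 -0.32] F [-0.3  2.8  0.2]
(559, 292, 83.5) [-0.95, -0.12, 0.28]
(559, 272, 65) [-1.62, -0.14, 0.89]
(559, 264, 43) [-1.89, -0.15, 1.62]
cup px 26289
[[-30.2 -29.8 -66.2]
 [ -2.4   0.3 -36.3]
 [ 50.5  30.5  18. ]]
```

View pics/w3.png

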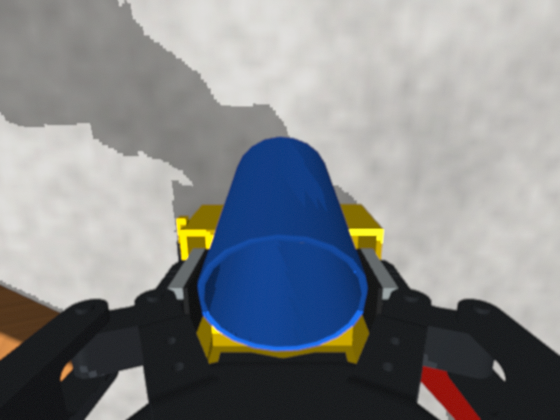

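The wrist view shows the cup pivoting in the pads to about 30°, leaning on the case's end wall (wall at (280,340), cup mouth at (282,290)). It is going as planned, so I continue the arc.

Call:
{"op": "arm_command", "data": {
  "translation": [
    [-0.25,0,0],
    [-0.5,0,0.06],
    [-0.75,0,0.15],
    [-0.95,0,0.28],
    [-1.15,0,0.4],
    [-1.33,0,0.56],
    [-1.48,0,0.72],
    [-1.62,0,0.89],
    [-1.7,0,1.05],
    [-1.77,0,1.22],
    [-1.83,0,1.4],
    [-1.89,0,1.6],
    [-1.89,0,1.6],
    [-1.89,0,1.6],
    [-1.89,0,1.6],
    [-1.89,0,1.6]
  ],
  "spin": [0,0,0,0,0,0,0,0,0,0,0,0,0,0,0,0]
}}

```text
clock: 9.65
position: [564.2, 258.8, 42.4]
tcp_rot: [0.697, 0.717, -0.001, 0.002]
force: [1.6, -5.1, 6.3]
finger_gap: 0.75
gripper_force: 33.2
```

```bash
cat >> h.py <<'E'
def balls(cam,save=None):
    f=grab(cam,save)
    for n in ['sinker']:
        for d in nets.boxes_of(cam,n):
            w=world(f,*d['location'])
            if d['score']>.25: print(cam,n,round(d['score'],2),np.round(d['location']),None if w is None else np.round(w))
E
python3 -c "
from h import *
rows([]); cupaxis(); balls('top','t4.png'); balls('scene','s4.png')
a=cv2.imread('pics/t4.png')[60:270,60:340];b=cv2.imread('pics/s4.png')[150:360,280:560]
cv2.imwrite('pics/ts4.png',cv2.resize(np.vstack([a,b]),(400*1,600)))"
```

```text
t 9.65 TCP [564.2 258.8  42.4] tool-y yaw 1.59 q [-0.78  0.58  0.39  1.83 -0.29  0.79 -0.22] F [ 1.6 -5.1  6.3]
cup px 57770
[[  1.2 -27.5 -89.1]
 [ 48.6   0.2 -77.8]
 [ 92.5  27.5 -61.3]]
```

View pics/ts4.png

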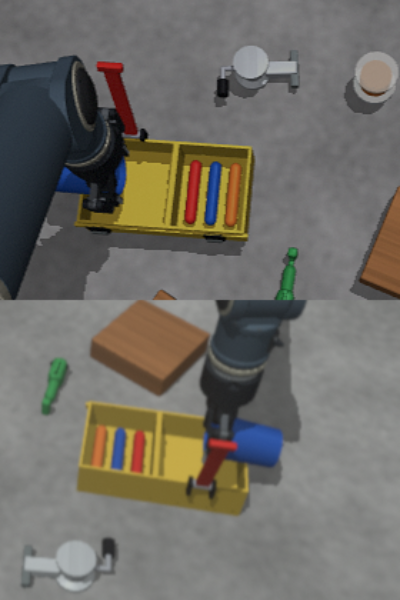

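The crops show the cup lying over the +y wall with its mouth inside the bay and no sinkers out yet. I measure the tilt from the top ridge line.

```bash
cat >> h.py <<'E'
def tilt():
    o=telemetry.get_obs();f=grab('wrist');P=cloud(f); r=R.from_quat(o['tcp_rot']).inv()
    h,s,v=cv2.split(cv2.cvtColor(f['image'],cv2.COLOR_RGB2HSV)); m=(f['z_map']>0)&(h>105)&(h<130)&(s>100)
    Q=r.apply(P[m]-o['position']); Q=Q[(np.linalg.norm(Q,axis=1)<160)&(abs(Q[:,1])<3)]
    b=np.arange(-40,110,10); print('ridge x,z:',[(int(x),round(float(np.median(Q[abs(Q[:,0]-x)<3,2])),1)) for x in b if (abs(Q[:,0]-x)<3).sum()>5])
    q=Q[(Q[:,0]>15)&(Q[:,0]<80)]; k=np.polyfit(q[:,0],q[:,2],1)[0]; print('tilt',90-np.degrees(np.arctan(k))-2.7)
E
python3 -c "
from h import *
tilt()"
```

```text
ridge x,z: [(0, -89.5), (10, -88.3), (20, -86.5), (30, -84.8), (40, -83.1), (50, -81.4), (60, -79.8), (70, -78.1), (80, -76.3), (90, -74.6)]
tilt 77.64760081220577
```

Call:
{"op": "arm_command", "data": {
  "translation": [
    [-0.15,0,-0.1],
    [-0.35,0,-0.1],
    [-0.55,0,-0.1],
    [-0.7,0,-0.1],
    [-0.7,0,-0.1],
    [-0.7,0,-0.1]
  ],
  "spin": [0,0,0,0,0,0]
}}

```text
clock: 10.45
position: [562.3, 241.9, 44.7]
tcp_rot: [0.696, 0.718, -0.001, -0.0]
force: [-2.3, -1.7, 1.4]
finger_gap: 0.742
gripper_force: 32.9
```

```bash
python3 -c "
from h import *
rows([]); tilt(); cupaxis('w5.png')"
```

```text
t 10.45 TCP [562.3 241.9  44.7] tool-y yaw 1.8 q [-0.76  0.57  0.39  1.84 -0.29  0.79 -0.19] F [-2.3 -1.7  1.4]
ridge x,z: [(0, -89.4), (10, -88.1), (20, -86.4), (30, -84.6), (40, -82.7), (50, -80.9), (60, -79.1), (70, -77.2), (80, -75.4), (90, -73.5)]
tilt 76.94552588329798
cup px 56976
[[  1.7 -27.7 -89. ]
 [ 48.5  -0.  -77.2]
 [ 92.6  27.6 -60.4]]
```

View pics/w5.png

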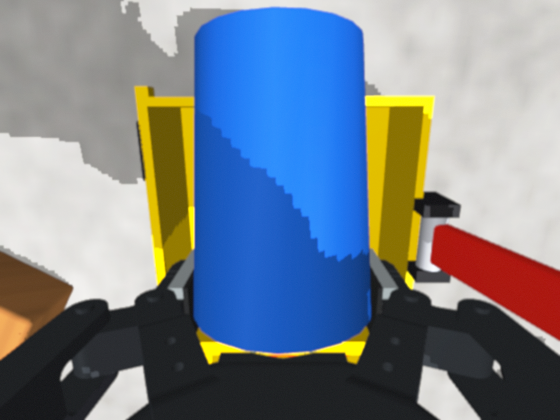

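The wrist view shows the cup lying across the end wall at about 83°, foot outward at (280,20), with the mouth end in the bay near the pads at (280,345). It slid up in the pads, so with the wall now near its foot I use the longer lever and lower.

Call:
{"op": "arm_command", "data": {
  "translation": [
    [0,0,0.15],
    [0,0,0.3],
    [0,0,0.45],
    [0,0,0.5],
    [0,0,0.5]
  ],
  "spin": [0,0,0,0,0],
  "squeeze": 20
}}

```text
clock: 10.97
position: [564.6, 240.4, 30.2]
tcp_rot: [0.697, 0.717, -0.0, 0.002]
force: [0.8, -6.2, 5.7]
finger_gap: 0.745
gripper_force: 34.0
```

```bash
python3 -c "
from h import *
rows([]); tilt(); cupaxis('w6.png')"
```

```text
t 10.97 TCP [564.6 240.4  30.2] tool-y yaw 1.67 q [-0.75  0.59  0.38  1.85 -0.3   0.76 -0.18] F [ 0.8 -6.2  5.7]
ridge x,z: [(0, -89.9), (10, -90.1), (20, -90.1), (30, -90.1), (40, -90.3), (50, -90.3), (60, -90.2), (70, -90.3), (80, -90.2), (90, -90.3)]
tilt 87.53861066479446
cup px 58799
[[ -1.1 -28.  -91.2]
 [ 48.5  -0.1 -87.5]
 [ 88.   27.  -71.9]]
```

Call:
{"op": "arm_command", "data": {
  "translation": [
    [0,-0.08,0.15],
    [0,-0.08,0.3],
    [0,-0.08,0.45],
    [0,-0.08,0.53],
    [0,-0.08,0.53],
    [0,-0.08,0.53]
  ],
  "spin": [0,0,0,0,0,0]
}}

```text
clock: 11.57
position: [562.7, 239.9, 14.3]
tcp_rot: [0.697, 0.717, -0.0, 0.002]
force: [1.4, -5.3, 3.4]
finger_gap: 0.742
gripper_force: 33.4
```

```bash
python3 -c "
from h import *
rows([]); tilt(); cupaxis('w7.png');balls('top','t7.png'); balls('scene','s7.png')"
```

```text
t 11.57 TCP [562.7 239.9  14.3] tool-y yaw 1.61 q [-0.74  0.61  0.37  1.86 -0.31  0.73 -0.17] F [ 1.4 -5.3  3.4]
ridge x,z: [(0, -91.8), (10, -94.1), (20, -96.1), (30, -98.3), (40, -100.6), (50, -102.7), (60, -105.3), (70, -107.5), (80, -105.0), (90, -70.9)]
tilt 98.85888889771329
cup px 54912
[[  -2.7  -26.8 -108.5]
 [  47.7   -3.8  -97.6]
 [  87.    26.9  -72.4]]
top sinker 0.5 [199. 165.] [549. 221.  34.]
top sinker 0.5 [193. 172.] [564. 209.  31.]
top sinker 0.45 [184. 163.] [575. 225.  56.]
scene sinker 0.57 [260. 409.] [583. 228.  60.]
scene sinker 0.45 [268. 394.] [591. 200.  35.]
scene sinker 0.42 [268. 406.] [582. 226.  30.]
```

Call:
{"op": "arm_command", "data": {
  "translation": [
    [0.2,0,0],
    [0.4,0,0],
    [0.6,0,0],
    [0.8,0,0],
    [0.8,0,0],
    [0.8,0,0],
    [0.8,0,0],
    [0.8,0,0]
  ],
  "spin": [0,0,0,0,0,0,0,0]
}}

```text
clock: 12.53
position: [562.4, 265.7, 15.3]
tcp_rot: [0.697, 0.718, 0.001, 0.002]
force: [1.4, -4.9, 7.3]
finger_gap: 0.743
gripper_force: 33.6
```

```bash
python3 -c "
from h import *
rows([]); tilt(); cupaxis('w8.png');balls('top','t8.png'); balls('scene','s8.png')
a=cv2.imread('pics/t8.png')[120:240,100:260];b=cv2.imread('pics/s8.png')[200:320,320:480]
cv2.imwrite('pics/ts8.png',cv2.resize(np.hstack([a,b]),(800,300)))"
```

```text
t 12.53 TCP [562.4 265.7  15.3] tool-y yaw 1.7 q [-0.78  0.62  0.37  1.84 -0.31  0.74 -0.21] F [ 1.4 -4.9  7.3]
ridge x,z: [(10, -98.2), (20, -101.8), (30, -105.6), (40, -109.3), (50, -113.1), (60, -116.8), (70, -114.9), (80, -95.9), (90, -74.7)]
tilt 95.79378155081575
cup px 70536
[[   1.5  -26.  -118.4]
 [  55.9    0.1 -107.4]
 [  87.3   26.   -76.4]]
top sinker 0.53 [197. 164.] [554. 224.  32.]
top sinker 0.5 [188. 164.] [573. 228.  30.]
top sinker 0.49 [209. 161.] [527. 225.  35.]
scene sinker 0.64 [260. 395.] [569. 201.  34.]
scene sinker 0.6 [261. 405.] [562. 223.  29.]
scene sinker 0.47 [269. 405.] [586. 225.  32.]
```

View pics/ts8.png

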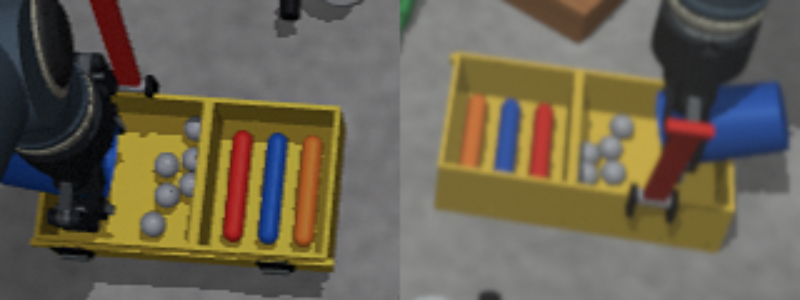

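The crops show all six sinkers inside the bay (six grey balls in the left view between (150,225) and (195,128)), so the cup is empty. It is now held near its mouth, which is too short a lever to turn it back. I lift it out, lay it on the clear ledge beyond the +y wall and regrip it lower down.

Call:
{"op": "arm_command", "data": {
  "translation": [
    [0,0,-0.5],
    [0,0,-1.2],
    [0,0,-2],
    [0,0,-2.7],
    [0,0,-3],
    [0.6,0,-3],
    [1.4,0,-3],
    [2.4,0,-3],
    [3.4,0,-3],
    [4.3,0,-3],
    [4.8,0,-3],
    [4.8,0,-2.4],
    [4.8,0,-1.6],
    [4.8,0,-0.8],
    [4.8,0,0],
    [4.8,0,0.3],
    [4.8,0,0.3],
    [4.8,0,0.3]
  ],
  "spin": [0,0,0,0,0,0,0,0,0,0,0,0,0,0,0,0,0,0]
}}

```text
clock: 14.33
position: [555.7, 411.0, 5.0]
tcp_rot: [0.696, 0.718, -0.0, 0.0]
force: [0.2, -0.6, -0.9]
finger_gap: 0.745
gripper_force: 33.1
```

Call:
{"op": "arm_command", "data": {
  "translation": [
    [0,0,0],
    [0,0,0],
    [0,0,0],
    [0,0,0],
    [0,0,0],
    [0,0,0],
    [0,0,0],
    [0,0,0]
  ],
  "spin": [0,0,0,0,0,0,0,0],
  "jaw": 0.15
}}

```text
clock: 15.0
position: [555.3, 411.4, 5.1]
tcp_rot: [0.696, 0.718, 0.0, -0.0]
force: [-0.3, 0.5, 0.1]
finger_gap: 0.85
gripper_force: 0.0
```

```bash
python3 -c "
from h import *
rows([]); tilt(); cupaxis('w9.png')"
```

```text
t 15.0 TCP [555.3 411.4   5.1] tool-y yaw 1.82 q [-0.94  0.72  0.36  1.66 -0.32  0.82 -0.41] F [-0.3  0.5  0.1]
ridge x,z: [(0, -58.8), (10, -58.2), (20, -57.3), (30, -56.4), (40, -55.4), (50, -54.5), (60, -53.7), (70, -52.7), (80, -51.8), (90, -50.8)]
tilt 82.03008516591801
cup px 37353
[[  1.8 -34.1 -59. ]
 [ 51.1  -5.4 -51.9]
 [ 93.7  22.4 -35.1]]
```

View pics/w9.png

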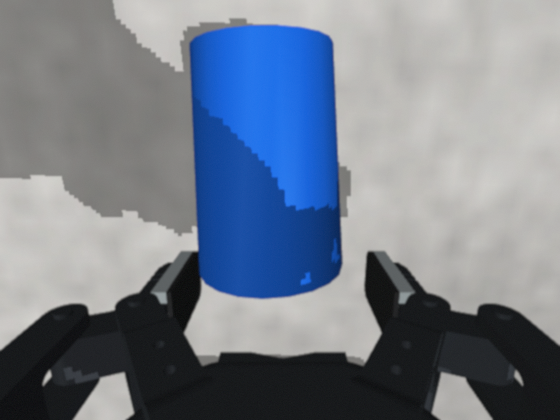

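The wrist view shows the cup lying on the ledge between the open fingers, mouth at (268,290), foot at (262,30). I slide the hand toward the foot and regrip about 45 mm from it.

Call:
{"op": "arm_command", "data": {
  "translation": [
    [0,-0.1,0],
    [0,-0.2,0],
    [0,-0.2,0],
    [0.4,-0.2,0],
    [0.8,-0.2,0],
    [1.2,-0.2,0],
    [1.6,-0.2,0.05],
    [1.65,-0.2,0.07],
    [1.65,-0.2,0.07]
  ],
  "spin": [0,0,0,0,0,0,0,0,0],
  "jaw": 0
}}

```text
clock: 15.85
position: [546.7, 462.7, 2.3]
tcp_rot: [0.695, 0.719, -0.0, -0.0]
force: [1.1, 0.6, -0.2]
finger_gap: 1.001
gripper_force: 0.0
```

Call:
{"op": "arm_command", "data": {
  "translation": [
    [0,0,0],
    [0,0,0],
    [0,0,0],
    [0,0,0],
    [0,0,0],
    [0,0,0],
    [0,0,0]
  ],
  "spin": [0,0,0,0,0,0,0],
  "jaw": 0.6,
  "squeeze": 22
}}

```text
clock: 16.43
position: [548.1, 459.8, 3.4]
tcp_rot: [0.696, 0.718, -0.0, 0.0]
force: [-1.0, -2.9, 5.1]
finger_gap: 0.676
gripper_force: 23.2
```

Call:
{"op": "arm_command", "data": {
  "translation": [
    [0,0,-0.5],
    [0,0,-1.3],
    [0,0,-2.2],
    [0,0,-3],
    [0,0,-3],
    [0,0,-3]
  ],
  "spin": [0,0,0,0,0,0]
}}

```text
clock: 16.93
position: [548.7, 461.9, 95.3]
tcp_rot: [0.696, 0.718, 0.002, -0.0]
force: [-0.5, -0.4, -2.1]
finger_gap: 0.674
gripper_force: 22.7
```

```bash
python3 -c "
from h import *
rows([(559,350,70),(559,345,60),(559,350,35)]); tilt(); cupaxis('w10.png')"
```

```text
t 16.93 TCP [548.7 461.9  95.3] tool-y yaw 1.83 q [-1.01  0.65  0.4   1.55 -0.28  1.   -0.5 ] F [-0.5 -0.4 -2.1]
(559, 350, 70) [-3.74, 0.22, 0.83]
(559, 345, 60) [-3.91, 0.21, 1.16]
(559, 350, 35) [-3.74, 0.22, 2.0]
ridge x,z: [(-20, -58.5), (-10, -57.7), (0, -56.9), (10, -56.2), (20, -55.0), (30, -54.2), (40, -53.2)]
tilt 65.63702798858888
cup px 25531
[[ -30.5  -27.6 -100.4]
 [  12.5    0.4  -52.3]
 [  46.5   29.2  -19.5]]
```

Call:
{"op": "arm_command", "data": {
  "translation": [
    [-0.5,0,0],
    [-1.4,0,0.1],
    [-2.3,0,0.2],
    [-3.1,0,0.4],
    [-3.53,0,0.6],
    [-3.53,0,0.8],
    [-3.48,0,0.95],
    [-3.42,0,1.15],
    [-3.34,0,1.35],
    [-3.25,0,1.55],
    [-3.2,0,1.7],
    [-3.2,0,1.7]
  ],
  "spin": [0,0,0,0,0,0,0,0,0,0,0,0]
}}

```text
clock: 18.03
position: [550.2, 371.4, 41.5]
tcp_rot: [0.694, 0.72, 0.003, -0.001]
force: [0.9, 5.6, 2.3]
finger_gap: 0.645
gripper_force: 22.7
```

```bash
python3 -c "
from h import *
rows([(559,366,32),(559,366,29)]); tilt(); cupaxis('w11.png')"
```

```text
t 18.03 TCP [550.2 371.4  41.5] tool-y yaw 2.14 q [-0.91  0.64  0.37  1.72 -0.3   0.84 -0.37] F [0.9 5.6 2.3]
(559, 366, 32) [-0.19, 0.29, 0.32]
(559, 366, 29) [-0.19, 0.29, 0.42]
ridge x,z: [(-10, -64.7), (0, -55.5), (10, -46.8), (20, -37.2), (30, -28.3), (40, -18.9)]
tilt 44.76667859673211
cup px 23177
[[ -22.8  -27.1 -101. ]
 [   5.6    0.4  -45. ]
 [  42.6   28.2  -10.1]]
```

View pics/w11.png

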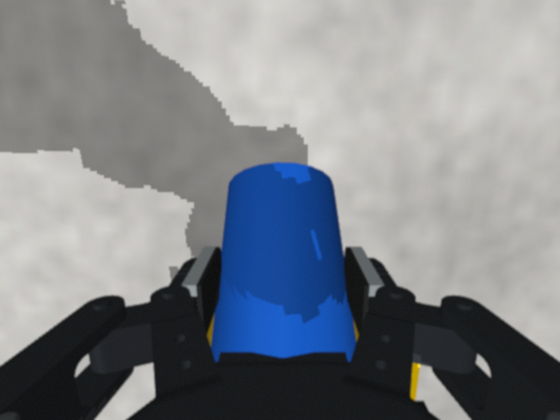

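The wrist view shows the cup's back rising behind the fingers, foot edge at (280,170) and tilt now about 50°. I keep lowering.

Call:
{"op": "arm_command", "data": {
  "translation": [
    [0,0,0.15],
    [0,0,0.3],
    [0,0,0.42],
    [0,0,0.42]
  ],
  "spin": [0,0,0,0]
}}

```text
clock: 18.47
position: [550.6, 374.2, 31.3]
tcp_rot: [0.694, 0.72, 0.005, -0.003]
force: [-1.7, 9.8, 7.1]
finger_gap: 0.641
gripper_force: 23.6
```

```bash
python3 -c "
from h import *
rows([]); tilt(); cupaxis('w12.png')"
```

```text
t 18.47 TCP [550.6 374.2  31.3] tool-y yaw 2.16 q [-0.91  0.65  0.37  1.73 -0.31  0.82 -0.36] F [-1.7  9.8  7.1]
ridge x,z: [(-10, -72.0), (0, -58.5), (10, -44.7), (20, -29.6), (30, -15.5), (40, -4.3)]
tilt 32.18529131197977
cup px 21575
[[ -18.7  -26.9 -101.3]
 [   3.4    0.4  -47. ]
 [  35.9   27.9   -1.6]]
```

Call:
{"op": "arm_command", "data": {
  "translation": [
    [0.3,0,-0.4],
    [0.4,0,-1.4],
    [0.4,0,-2.6],
    [0.4,0,-3.8],
    [0.2,0,-4.8],
    [-0.6,0,-5],
    [-1.8,0,-5],
    [-3,0,-5],
    [-4.2,0,-5],
    [-5.4,0,-5],
    [-6.6,-0.1,-5],
    [-7.8,-0.2,-5],
    [-9,-0.3,-5],
    [-10.2,-0.4,-5],
    [-11.4,-0.5,-5],
    [-12.6,-0.5,-5],
    [-13.8,-0.6,-5],
    [-15,-0.6,-5],
    [-16.2,-0.6,-5],
    [-17,-0.6,-5]
  ],
  "spin": [0,0,0,0,0,0,0,0,0,0,0,0,0,0,0,0,0,0,0,0]
}}

```text
clock: 20.23
position: [549.0, -148.6, 179.1]
tcp_rot: [0.696, 0.718, -0.001, 0.001]
force: [-0.7, -0.5, -0.5]
finger_gap: 0.639
gripper_force: 22.5
```

```bash
python3 -c "
from h import *
rows([(513,-203,180),(513,-203,78)],1.8); tilt(); cupaxis('w13.png')"
```

```text
t 20.23 TCP [ 549.  -148.6  179.1] tool-y yaw 1.74 q [-0.28  0.35  0.6   1.85 -0.23  1.01  0.45] F [-0.7 -0.5 -0.5]
(513, -203, 180) [-1.78, -1.25, -0.03]
(513, -203, 78) [-1.77, -1.25, 3.37]
spin -0.01
ridge x,z: [(-10, -67.9), (0, -56.2), (10, -45.2), (20, -32.7), (30, -20.9), (40, -10.2)]
tilt 37.679921121686434
cup px 21891
[[ -20.3  -26.8 -101.4]
 [   3.7    0.4  -46. ]
 [  37.8   27.9   -4.1]]
```

Call:
{"op": "arm_command", "data": {
  "translation": [
    [-1,-0.5,0],
    [-2,-1.1,0.5],
    [-2.27,-1.25,1.5],
    [-2.27,-1.25,2.5],
    [-2.27,-1.25,3.2],
    [-2.27,-1.25,3.42],
    [-2.27,-1.25,3.48],
    [-2.05,-1.25,3.5],
    [-1.85,-1.25,3.55],
    [-1.65,-1.25,3.65],
    [-1.45,-1.25,3.72],
    [-1.25,-1.25,3.8],
    [-1.05,-1.25,3.88],
    [-0.9,-1.25,3.92],
    [-0.9,-1.25,3.92]
  ],
  "spin": [0,0,0,0,0,0,0,0,0,0,0,0,0,0,0]
}}

```text
clock: 21.58
position: [514.5, -169.9, 63.2]
tcp_rot: [0.694, 0.72, 0.002, -0.001]
force: [-1.9, 4.7, 11.8]
finger_gap: 0.615
gripper_force: 19.9
```

```bash
python3 -c "
from h import *
rows([]); tilt(); cupaxis('w14.png'); f=grab('scene','s14.png')
a=cv2.imread('pics/w14.png');b=cv2.imread('pics/s14.png')[100:310,120:400]
cv2.imwrite('pics/ws14.png',np.hstack([cv2.resize(a,(400,300)),cv2.resize(b,(400,300))]))"
```

```text
t 21.58 TCP [ 514.5 -169.9   63.2] tool-y yaw 2.11 q [-0.17  0.46  0.54  2.01 -0.35  0.76  0.61] F [-1.9  4.7 11.8]
ridge x,z: [(0, -75.8), (10, -16.5)]Traceback (most recent call last):
  File "<string>", line 3, in <module>
    rows([]); tilt(); cupaxis('w14.png'); f=grab('scene','s14.png')
              ~~~~^^
  File "h.py", line 49, in tilt
    q=Q[(Q[:,0]>15)&(Q[:,0]<80)]; k=np.polyfit(q[:,0],q[:,2],1)[0]; print('tilt',90-np.degrees(np.arctan(k))-2.7)
                                    ~~~~~~~~~~^^^^^^^^^^^^^^^^^
    raise TypeError("expected non-empty vector for x")
TypeError: expected non-empty vector for x
```

Call:
{"op": "arm_command", "data": {
  "translation": [
    [0.1,0,0],
    [0.2,0,0],
    [0.2,0,0],
    [0.2,0,0]
  ],
  "spin": [0,0,0,0]
}}

```text
clock: 21.97
position: [514.0, -166.5, 62.6]
tcp_rot: [0.695, 0.719, 0.001, 0.001]
force: [-0.1, 0.8, 5.9]
finger_gap: 0.608
gripper_force: 20.2
```

Call:
{"op": "arm_command", "data": {
  "translation": [
    [0,0,0],
    [0,0,0],
    [0,0,0],
    [0,0,0],
    [0,0,0],
    [0,0,0],
    [0,0,0]
  ],
  "spin": [0,0,0,0,0,0,0],
  "jaw": 0
}}

```text
clock: 22.55
position: [512.1, -167.8, 61.7]
tcp_rot: [0.696, 0.718, -0.0, -0.0]
force: [0.6, 0.5, 0.2]
finger_gap: 1.001
gripper_force: 0.0
```

```bash
python3 -c "
from h import *
rows([]); cupaxis('w15.png'); f=grab('scene','s15.png')
a=cv2.imread('pics/w15.png');b=cv2.imread('pics/s15.png')[100:310,120:400]
cv2.imwrite('pics/ws15.png',np.hstack([cv2.resize(a,(400,300)),cv2.resize(b,(400,300))]))"
```

```text
t 22.55 TCP [ 512.1 -167.8   61.7] tool-y yaw 1.81 q [-0.18  0.46  0.54  2.02 -0.34  0.75  0.6 ] F [0.6 0.5 0.2]
cup px 18921
[[ -43.5  -27.8 -102.1]
 [   2.     1.8  -44. ]
 [  16.6   31.3   10.9]]
```

View pics/ws15.png

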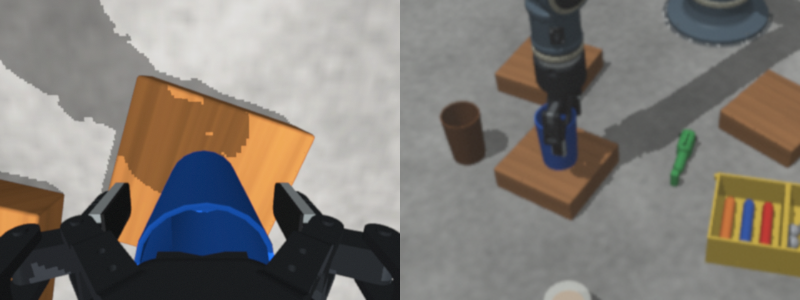

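The left view shows the blue cup with its mouth up on the block, fingers open either side. The right view shows it upright at (555,135) on the target block. I rise straight up, then shut the fingers and check.

Call:
{"op": "arm_command", "data": {
  "translation": [
    [0,0,-0.5],
    [0,0,-1.5],
    [0,0,-2.7],
    [0,0,-3.9],
    [0,0,-5],
    [0,0,-5.8],
    [0,0,-6.4],
    [0,0,-6.6]
  ],
  "spin": [0,0,0,0,0,0,0,0]
}}

```text
clock: 23.32
position: [513.6, -168.5, 263.0]
tcp_rot: [0.696, 0.718, 0.002, 0.002]
force: [0.7, 0.2, -1.2]
finger_gap: 1.001
gripper_force: 0.0
```

```bash
cat > fin.py <<'E'
from h import *
np.set_printoptions(precision=1,suppress=True)
for n in('top','scene','wrist'):
    f=grab(n); P=cloud(f); h,s,v=cv2.split(cv2.cvtColor(f['image'],cv2.COLOR_RGB2HSV)); ok=f['z_map']>0
    X,Y,Z=[P[...,i] for i in range(3)]
    m=ok&(h>105)&(h<130)&(s>100)&(Y<-100)&(Y>-290)&(X>430)&(X<600)&(Z>133)&(Z<146)
    if m.sum()>30: print(n,'cup rim',m.sum(),rect(P,m),np.percentile(Z[m],[5,95]))
    m=ok&((h<6)|(h>174))&(s>130)&(Y>200)&(Y<300)&(Z>63)&(X>430)
    if m.sum()>20: print(n,'bar',np.percentile(P[m],[1,50,99],axis=0))
E
python3 fin.py; python3 -c "
from h import *
balls('top')
rows([(640,-60,260),(740,140,260),(728,253,260),(728,253,178)],1.8)"
```

```text
top bar [[633.1 240.   78.5]
 [659.3 253.1 164.1]
 [681.7 268.8 218.2]]
scene cup rim 203 (((515.209716796875, -184.4302978515625), (66.59806060791016, 62.12582778930664), 16.63201904296875), array([[ 482.8, -213.8],
       [ 547. , -152. ]])) [133.6 142.6]
scene bar [[638.9 240.2  80.1]
 [668.4 253.2 175. ]
 [681.6 268.6 218.5]]
wrist cup rim 876 (((514.41162109375, -183.1807861328125), (65.36482238769531, 63.6756706237793), 89.85578918457031), array([[ 482.8, -215.2],
       [ 545.8, -151.1]])) [134.1 140.5]
top sinker 0.64 [171. 178.] [614. 203.  34.]
top sinker 0.56 [196. 165.] [556. 223.  34.]
top sinker 0.49 [185. 165.] [580. 225.  33.]
top sinker 0.48 [187. 174.] [583. 210.  15.]
top sinker 0.39 [207. 161.] [532. 226.  34.]
t 23.57 TCP [ 511.2 -167.3  258.1] tool-y yaw 1.82 q [-0.31  0.22  0.65  1.82 -0.14  1.16  0.43] F [0.6 0.7 0.5]
(640, -60, 260) [3.44, 4.4, -0.08]
(740, 140, 260) [10.0, 7.95, -0.08]
(728, 253, 260) [13.78, 7.67, -0.08]
(728, 253, 178) [13.77, 7.68, 2.65]
spin 0.0
```

Call:
{"op": "arm_command", "data": {
  "translation": [
    [0.8,1,-0.1],
    [1.7,2.1,-0.1],
    [2.6,3.2,-0.1],
    [3.44,4.2,-0.1],
    [4.4,4.9,-0.1],
    [5.4,5.5,-0.1],
    [6.5,6.1,-0.1],
    [7.6,6.8,-0.1],
    [8.8,7.4,-0.1],
    [10,7.8,-0.1],
    [11.2,7.75,-0.1],
    [12.4,7.7,-0.1],
    [13.4,7.68,-0.1],
    [13.77,7.68,0.3],
    [13.77,7.68,1.2],
    [13.77,7.68,2.1],
    [13.77,7.68,2.65],
    [13.77,7.68,2.65],
    [13.77,7.68,2.65]
  ],
  "spin": [0,0,0,0,0,0,0,0,0,0,0,0,0,0,0,0,0,0,0],
  "jaw": 1
}}

```text
clock: 25.15
position: [728.4, 251.2, 177.6]
tcp_rot: [0.696, 0.718, -0.002, -0.001]
force: [0.1, -0.6, 1.0]
finger_gap: -0.001
gripper_force: 0.0
```

```bash
python3 -c "
from h import *
rows([(680,253,176),(663,253,175),(644,252,178),(606,251,172),(572,250,155),(547,249,126),(535,249,102),(530,249,80),(515,249,71)],1.8)"
```

```text
t 25.15 TCP [728.4 251.2 177.6] tool-y yaw 1.75 q [-0.67  0.69  0.51  1.31 -0.33  1.23 -0.12] F [ 0.1 -0.6  1. ]
(680, 253, 176) [0.11, -1.61, 0.06]
(663, 253, 175) [0.13, -2.18, 0.1]
(644, 252, 178) [0.11, -2.81, -0.0]
(606, 251, 172) [0.12, -4.08, 0.2]
(572, 250, 155) [0.12, -5.21, 0.78]
(547, 249, 126) [0.11, -6.04, 1.75]
(535, 249, 102) [0.13, -6.44, 2.55]
(530, 249, 80) [0.13, -6.6, 3.28]
(515, 249, 71) [0.15, -7.1, 3.58]
spin -0.01
```

Call:
{"op": "arm_command", "data": {
  "translation": [
    [0.1,-0.7,0],
    [0.1,-1.4,0.05],
    [0.1,-1.8,0.1],
    [0.1,-2.2,0.1],
    [0.1,-2.6,0.03],
    [0.1,-3,0.02],
    [0.1,-3.4,0.05],
    [0.1,-3.75,0.12],
    [0.1,-4.1,0.2],
    [0.1,-4.5,0.38],
    [0.1,-4.85,0.56],
    [0.1,-5.2,0.78],
    [0.1,-5.5,1.08],
    [0.1,-5.8,1.4],
    [0.1,-6.05,1.75],
    [0.1,-6.05,1.75]
  ],
  "spin": [0,0,0,0,0,0,0,0,0,0,0,0,0,0,0,0]
}}

```text
clock: 26.48
position: [547.1, 249.8, 128.3]
tcp_rot: [0.696, 0.718, 0.001, -0.0]
force: [-0.2, 0.5, -0.2]
finger_gap: -0.003
gripper_force: 0.0
```

```bash
python3 fin.py; python3 -c "
from h import *
rows([(535,249,102),(530,249,80),(515,249,71),(515,249,66)],1.8)"
```

```text
top cup rim 200 (((516.057861328125, -183.7945556640625), (63.589168548583984, 63.72795104980469), 51.81626510620117), array([[ 484.1, -214.3],
       [ 548.5, -151.8]])) [133.8 142.4]
top bar [[513.7 233.8  74.6]
 [585.5 246.9 118.6]
 [632.2 262.5 212.6]]
scene cup rim 201 (((516.0861206054688, -184.00851440429688), (66.44468688964844, 62.1879768371582), 18.365617752075195), array([[ 482.4, -214.5],
       [ 547.3, -152.1]])) [133.8 142.7]
scene bar [[524.1 235.4  75.6]
 [586.5 251.2 114.5]
 [630.2 260.8 172.5]]
wrist bar [[517.7 241.   76.1]
 [558.6 255.8 140.4]
 [628.9 266.4 200.6]]
t 26.63 TCP [549.1 249.6 129. ] tool-y yaw 1.78 q [-0.88  0.46  0.51  1.81 -0.27  0.94 -0.21] F [ 0.5  0.  -0.3]
(535, 249, 102) [-0.01, -0.47, 0.9]
(530, 249, 80) [-0.0, -0.64, 1.63]
(515, 249, 71) [0.01, -1.14, 1.93]
(515, 249, 66) [0.01, -1.14, 2.1]
spin -0.0
```

Call:
{"op": "arm_command", "data": {
  "translation": [
    [0,-0.2,0.3],
    [0,-0.35,0.6],
    [0,-0.47,0.9],
    [0,-0.55,1.2],
    [0,-0.62,1.5],
    [0,-0.65,1.7],
    [0,-0.65,1.85],
    [0,-0.65,1.95],
    [0,-0.65,1.95]
  ],
  "spin": [0,0,0,0,0,0,0,0,0]
}}

```text
clock: 27.38
position: [528.2, 248.9, 68.5]
tcp_rot: [0.696, 0.718, -0.0, -0.0]
force: [0.0, -1.0, -0.8]
finger_gap: 0.001
gripper_force: 0.0
```

```bash
python3 fin.py|grep bar -A2; python3 -c "
from h import *
rows([],1.8)"
```

```text
top bar [[478.4 211.5  70.8]
 [568.  247.   87.5]
 [629.6 262.3 236. ]]
--
scene bar [[489.4 235.5  72.8]
 [576.7 250.5  85.1]
 [627.  260.7 110.5]]
wrist bar [[484.4 239.6  72.5]
 [552.6 253.9  88.9]
 [627.3 264.9 115.8]]
t 27.53 TCP [528.8 249.   69.4] tool-y yaw 1.81 q [-0.87  0.51  0.48  1.9  -0.31  0.81 -0.19] F [-0.1  0.4  0.1]
spin 0.0
```

```bash
python3 -c "
from h import *
grab('wrist','w17.png'); f=grab('scene','s17.png')
a=cv2.imread('pics/w17.png');b=cv2.imread('pics/s17.png')[180:330,320:520]
cv2.imwrite('pics/ws17.png',np.hstack([cv2.resize(a,(400,300)),cv2.resize(b,(400,300),interpolation=cv2.INTER_CUBIC)]))"
```

```text
(no output)
```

View pics/ws17.png

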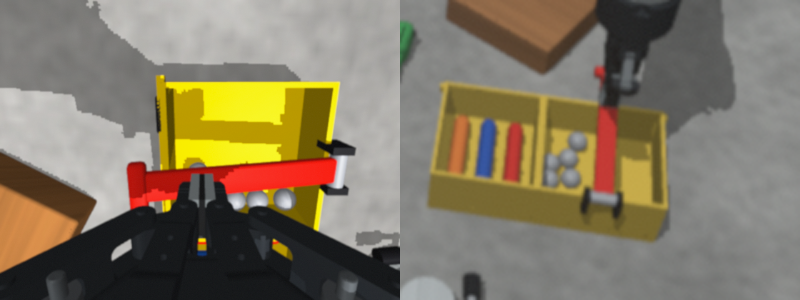

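The left view shows the red bar still raised slightly, with the shut fingers on it at (200,190). The right view shows the bar spanning the bay. I measure the bar's height along its length numerically.

```bash
cat > bar.py <<'E'
from h import *
for n in('wrist','scene','top'):
    f=grab(n);P=cloud(f); h,s,v=cv2.split(cv2.cvtColor(f['image'],cv2.COLOR_RGB2HSV))
    m=(f['z_map']>0)&((h<6)|(h>174))&(s>130)&(P[...,1]>225)&(P[...,1]<275)&(P[...,2]>60)&(P[...,2]<230)&(P[...,0]>450)
    q=P[m]; print(n,[(x,len(k),*np.round(np.percentile(k[:,1],[5,95])),*np.round(np.percentile(k[:,2],[5,50,95]))) for x in range(475,630,15) if len(k:=q[abs(q[:,0]-x)<4])>4])
    if n=='wrist':
        Rv,t=f['rvec'],f['tvec']; o=telemetry.get_obs()['position']
        print('TCP px (col,row)',cv2.projectPoints(np.array([o]),np.array(Rv,float),np.array(t,float),f['K'],None)[0].ravel())
        print('depth near tip',[(r,np.round(world(f,r,280),0)) for r in range(220,300,12) if world(f,r,280) is not None])
E
python3 bar.py
```

```text
wrist [(490, 1177, np.float64(240.0), np.float64(265.0), np.float64(101.0), np.float64(103.0), np.float64(105.0)), (505, 753, np.float64(242.0), np.float64(260.0), np.float64(97.0), np.float64(99.0), np.float64(101.0)), (520, 290, np.float64(253.0), np.float64(260.0), np.float64(93.0), np.float64(96.0), np.float64(106.0)), (535, 212, np.float64(253.0), np.float64(261.0), np.float64(90.0), np.float64(92.0), np.float64(105.0)), (550, 605, np.float64(243.0), np.float64(261.0), np.float64(88.0), np.float64(89.0), np.float64(91.0)), (565, 566, np.float64(243.0), np.float64(261.0), np.float64(85.0), np.float64(86.0), np.float64(88.0)), (580, 528, np.float64(245.0), np.float64(262.0), np.float64(81.0), np.float64(83.0), np.float64(84.0)), (595, 506, np.float64(245.0), np.float64(262.0), np.float64(78.0), np.float64(80.0), np.float64(81.0)), (610, 499, np.float64(245.0), np.float64(263.0), np.float64(75.0), np.float64(77.0), np.float64(78.0)), (625, 483, np.float64(244.0), np.float64(263.0), np.float64(70.0), np.float64(73.0), np.float64(75.0))]
TCP px (col,row) [281.30099578 240.35799004]
d
[... 1427 characters left out ...]
35.0), np.float64(240.0), np.float64(96.0), np.float64(109.0), np.float64(148.0)), (550, 16, np.float64(242.0), np.float64(250.0), np.float64(87.0), np.float64(90.0), np.float64(92.0)), (565, 20, np.float64(242.0), np.float64(252.0), np.float64(83.0), np.float64(88.0), np.float64(94.0)), (580, 23, np.float64(243.0), np.float64(256.0), np.float64(83.0), np.float64(84.0), np.float64(87.0)), (595, 32, np.float64(243.0), np.float64(260.0), np.float64(78.0), np.float64(81.0), np.float64(84.0)), (610, 31, np.float64(244.0), np.float64(260.0), np.float64(75.0), np.float64(78.0), np.float64(81.0)), (625, 35, np.float64(245.0), np.float64(266.0), np.float64(68.0), np.float64(75.0), np.float64(78.0))]
```

Call:
{"op": "arm_command", "data": {
  "translation": [
    [0,0,0.2],
    [0,0,0.4],
    [0,0,0.6],
    [0,0,0.75],
    [0,0,0.8],
    [0,0,0.8]
  ],
  "spin": [0,0,0,0,0,0]
}}

```text
clock: 28.28
position: [528.1, 248.9, 44.6]
tcp_rot: [0.696, 0.718, -0.0, -0.0]
force: [-0.1, 0.4, 0.1]
finger_gap: 0.006
gripper_force: 0.0
```

```bash
python3 bar.py | grep -v TCP | sed 's/np.float64//g'; python3 -c "
from h import *
rows([])"
```

```text
wrist [(490, 1028, (236.0), (264.0), (70.0), (72.0), (73.0)), (505, 702, (242.0), (259.0), (70.0), (72.0), (73.0)), (520, 251, (253.0), (260.0), (69.0), (71.0), (80.0)), (535, 192, (254.0), (261.0), (69.0), (71.0), (80.0)), (550, 679, (243.0), (261.0), (70.0), (72.0), (73.0)), (565, 676, (244.0), (261.0), (70.0), (72.0), (73.0)), (580, 654, (245.0), (262.0), (70.0), (72.0), (73.0)), (595, 674, (245.0), (262.0), (70.0), (72.0), (72.0)), (610, 707, (245.0), (263.0), (70.0), (72.0), (73.0)), (625, 667, (242.0), (263.0), (67.0), (71.0), (73.0))]
depth near tip [(220, array([527., 250.,  12.])), (232, array([527., 242.,  12.])), (244, array([527., 260.,  77.])), (256, array([527., 260.,  91.])), (268, array([527., 260., 101.])), (280, array([528., 260., 109.])), (292, array([528., 255., 109.]))]
scene [(490, 15, (233.0), (241.0), (68.0), (72.0), (75.0)), (535, 16, (240.0), (256.0), (71.0), (73.0), (86.0)), (550, 23, (242.0), (257.0), (70.0), (73.0), (74.0)), (565, 26, (243.0), (257.0), (70.0), (72.0), (75.0)), (580, 21, (244.0), (258.0), (71.0), (73.0), (76.0)), (595, 24, (245.0), (259.0), (71.0), (74.0), (75.0)), (610, 27, (245.0), (260.0), (70.0), (73.0), (75.0)), (625, 21, (244.0), (260.0), (72.0), (74.0), (76.0))]
top [(490, 49, (233.0), (255.0), (70.0), (73.0), (79.0)), (505, 26, (235.0), (250.0), (69.0), (73.0), (125.0)), (520, 17, (241.0), (250.0), (70.0), (72.0), (87.0)), (550, 12, (242.0), (248.0), (69.0), (73.0), (75.0)), (565, 14, (242.0), (248.0), (71.0), (72.0), (75.0)), (580, 27, (238.0), (252.0), (70.0), (74.0), (157.0)), (595, 29, (243.0), (257.0), (71.0), (73.0), (75.0)), (610, 36, (243.0), (261.0), (69.0), (74.0), (76.0)), (625, 36, (245.0), (262.0), (70.0), (73.0), (76.0))]
t 28.43 TCP [528.7 248.8  45.3] tool-y yaw 1.81 q [-0.86  0.54  0.46  1.92 -0.34  0.76 -0.17] F [-0.3 -1.  -0.4]
```

Call:
{"op": "arm_command", "data": {
  "translation": [
    [0,0,0.04],
    [0,0,0.08],
    [0,0,0.08]
  ],
  "spin": [0,0,0]
}}

```text
clock: 28.68
position: [528.9, 249.0, 44.0]
tcp_rot: [0.696, 0.718, 0.0, -0.0]
force: [-1.6, -0.4, 8.1]
finger_gap: 0.001
gripper_force: 3.9
```

Call:
{"op": "arm_command", "data": {
  "translation": [
    [0,0,0.03],
    [0,0,0.06],
    [0,0,0.06]
  ],
  "spin": [0,0,0]
}}

```text
clock: 28.93
position: [528.9, 249.0, 43.8]
tcp_rot: [0.696, 0.718, 0.001, -0.001]
force: [-5.4, -2.6, 19.6]
finger_gap: -0.003
gripper_force: 9.4
```

Hard stop reached: 20 N with no more travel. I rise clear and check.

Call:
{"op": "arm_command", "data": {
  "translation": [
    [0,0,-0.3],
    [0,0,-1.2],
    [0,0,-2.4],
    [0,0,-3.6],
    [0,0,-4.8],
    [0,0,-6],
    [0,0,-6],
    [0,0,-6]
  ],
  "spin": [0,0,0,0,0,0,0,0]
}}

```text
clock: 29.6
position: [529.7, 249.5, 223.6]
tcp_rot: [0.696, 0.718, 0.003, 0.0]
force: [0.5, -0.4, -0.0]
finger_gap: 0.002
gripper_force: 0.0
```

```bash
python3 bar.py | grep wrist| sed 's/np.float64//g'; python3 fin.py | grep cup; python3 -c "
from h import *
rows([]); 
for c in('top','wrist','scene'): balls(c)
f=grab('top')
for c in('top','scene'):
    f=grab(c)
    for n in('reel','lure','spool'):
        d=nets.spot_point(c,n); print(c,n,[(round(k['score'],2),np.round(k['location'],0),np.round(world(f,*k['location']))) for k in d[:1]])"
```

```text
wrist [(490, 231, (236.0), (264.0), (70.0), (72.0), (74.0)), (505, 152, (242.0), (258.0), (70.0), (71.0), (73.0)), (520, 147, (242.0), (258.0), (70.0), (72.0), (73.0)), (535, 143, (242.0), (259.0), (70.0), (72.0), (73.0)), (550, 147, (243.0), (259.0), (71.0), (72.0), (73.0)), (565, 145, (243.0), (260.0), (70.0), (72.0), (73.0)), (580, 143, (244.0), (260.0), (70.0), (71.0), (73.0)), (595, 150, (245.0), (261.0), (70.0), (72.0), (73.0)), (610, 155, (245.0), (262.0), (70.0), (72.0), (73.0)), (625, 136, (246.0), (262.0), (70.0), (72.0), (73.0))]
top cup rim 195 (((516.2171630859375, -183.86569213867188), (63.63313293457031, 63.99658203125), 50.85223388671875), array([[ 484.1, -214.5],
scene cup rim 203 (((514.839111328125, -184.31304931640625), (65.77246856689453, 62.248573303222656), 17.982845306396484), array([[ 481. , -213.8],
t 29.9 TCP [527.6 248.7 219.6] tool-y yaw 1.81 q [-0.95  0.33  0.56  1.76 -0.19  1.11 -0.29] F [ 0.2  0.1 -0.2]
top sinker 0.6 [192. 180.] [561. 186.  63.]
top sinker 0.44 [186. 162.] [577. 232.  30.]
top sinker 0.41 [210. 159.] [525. 231.  32.]
wrist sinker 0.6 [214. 355.] [611. 209.  32.]
wrist sinker 0.54 [195. 280.] [526. 228.  33.]
wrist sinker 0.53 [216. 329.] [582. 205.  32.]
wrist sinker 0.49 [198. 303.] [552. 225.  33.]
scene sinker 0.61 [258. 402.] [557. 216.  32.]
scene sinker 0.54 [250. 408.] [533. 228.  32.]
scene sinker 0.54 [269. 406.] [585. 227.  32.]
scene sinker 0.47 [268. 395.] [589. 204.  33.]
scene sinker 0.43 [260. 396.] [566. 203.  32.]
top reel [(0.62, array([113., 234.]), array([753.,  98.,  44.]))]
top lure [(0.56, array([183., 173.]), array([586., 210.,  31.]))]
top spool [(0.88, array([121., 318.]), array([750., -83.,  51.]))]
scene reel []
scene lure [(0.64, array([211., 320.]), array([447.,  13.,  17.]))]
scene spool [(0.34, array([250., 411.]), array([529., 234.,  31.]))]
```

```bash
python3 -c "
from bench import ticket
print(ticket.sign_off())"
```

```text
the job is handed in; nothing more can be done
None
```

I handed the job in at about 30 s: all six sinkers are in the bay, the empty cup is upright on its block, the keeper bar is fully home and the bystanders are unmoved; I viewed 12 pictures, over your limit of 10.

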